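Ready the bobbin winder for its drive belt

TASK

Get the bench bobbin winder ready for a new drive belt: first turn the sleeve to the four-dot mark, with the tensioner arm still at rest. Then push the sprung tensioner arm back by its roller, past the ratchet click and on to its end stop or close to it, and keep holding it there so that your push carries the spring and the pawl carries nothing; finish while still holding it. Leave the other things on the bench and on the machine where they are.

Things in the scene. Friction and masses are not known exactly. Their poses are not given: they have to be found in the camera images.
- winder: bobbin winder screwed down: green plate 270 (x) by 360 (y) by 25 mm, x from its front edge (robot side) to its rear, y left, z up. Origin at bench height, 120 mm behind the front edge, midway across. Sleeve axis at x -50, y 95 mm; tensioner pivot at x 0, y -30; red pawl beside it; grey motor at the rear left, x 75 to 141, y 55 to 165, top 93 mm up; low pulleys at the rear (under 55 mm)
- sleeve_grip (a point): on the axis of the upright round sleeve (knurled aluminium, 40 mm across, 51 to 93 mm above the bench), 78 mm above the bench, where to grip it. Under it a fixed white dial, 96 mm across, top 48 mm up. The point's x axis points along the red index line on the sleeve
- sleeve (a joint): turn in rad, growing clockwise from above. Six sprung detents: 0 = one dot of the dial, 0.42 two, 0.84 three, 1.26 four, 1.68 five, 2.10 six; stops just beyond. Starts at one, two or three. At four the red index points at the four red dots (other dots black), along the winder's +x. About 0.1 Nm turns it; let go, it settles in the nearest detent
- roller_grip (a point): point on the axis of the upright black rubber roller at the end of the tensioner arm (22 mm across, from 43 to 110 mm above the bench; it does not spin), 85 mm above the bench: where to pinch or push it. It moves with the arm
- tensioner_pivot (a point): on the upright hinge axis of the tensioner arm (a yellow bar 31 to 42 mm above the bench), 110 mm from the roller's axis, 42 mm above the bench
- tensioner (a joint): arm angle in rad: 0 at rest (pointing to the winder's right, 0.4 rad to the front), growing counter-clockwise from above: the roller swings to the winder's rear. The spring resists with 5.5 N at the roller at rest, 9.5 N fully back, and 2 to 4 N more to lift the pawl, which clicks in at about 0.50. Hard stop at 0.75. Let go past the click, it falls back to 0.50 onto the pawl
- pawl: red sprung ratchet pawl, a bar 53 mm long, 7 mm wide, 43 to 52 mm above the bench, origin on its hinge axis at bench height, x axis towards its nose. It is lifted by the steel pin on the arm's tail and snaps in at the click; it need not be touched
- bobbin_a_mid (a point): middle of a small orange bobbin, 24 mm wide, 26 mm tall, standing on the winder's base plate; a bystander
- bobbin_b_mid (a point): middle of a small blue bobbin, 24 mm wide, 26 mm tall, standing on the winder's base plate; a bystander
- reel_cream_mid (a point): middle of a cream thread reel, 58 mm wide, 62 mm tall, on the bench; a bystander
- reel_green_mid (a point): middle of a green thread reel, 58 mm wide, 62 mm tall, on the bench; a bystander
- glue: white glue bottle with a red cap, 56 mm wide, 130 mm tall, origin at the middle of its foot; a bystander
- tack_tin: steel tin, 68 mm wide, 60 mm tall, origin at the middle of its foot; a bystander
- tack_hammer: hammer with a light wooden handle, lying on the bench; a bystander
- nippers: nippers with orange handles, about 150 mm long, lying on the bench to the left of the winder; a bystander

How it is judged:
By the outcome, as a careful person would: the job done as asked, in the order asked, and still so for the second after the job is handed in, while the arm keeps its last pose, push and grip.
It also fails if it takes over 48 s, if anything falls off the work surface, if the arm or the gripper's body presses on something with over 40 N, if the wrist force passes 120 N, or if a joint passes its speed limit or range.

ROBOT

A 6-joint arm with a two-finger parallel gripper is mounted at the origin on the work surface. World frame = base frame: x ahead of the robot, y to its left, z up, the work surface at z = 0. Lengths are in mm, angles in degrees, forces in N, time in s.
With the tool pointing down it reaches from about 350 to 850 mm from the base axis. Payload 8.1 kg.
Tool frame: the origin (TCP) lies midway between the tips of the shut fingers; the grasp point (between the pads) lies 19 mm behind it; z points along the fingers, y is the direction in which the jaws open and shut (so a half turn about z gives the same grasp; the last joint's range is limited). The gripper opens to 85 mm and grips with 20 to 120 N. Pads are 22 mm wide; open, the fingers measure 114 mm over their backs; the gripper's body (76 mm by 85 mm) begins 54 mm behind the grasp point. The pads swing forward as they close: fully open they stand 13 mm farther back than shut.
Start: joints at [-69.294, 7.471, 85.268, -0, 87.261, -4.893], TCP at [259.269, -541.096, 231.292] pointing down, gripper open.
Joint ranges: [-169.43, 169.43], [-51.17, 129.36], [1.28, 143.12], [-76.62, 256.62], [0, 156.53], [-152.29, 152.29]. Speed limits (degrees/s): [136.94, 136.94, 159.86, 180, 180, 180].

INTERFACE

Orientations are given as [roll, pitch, yaw] about the fixed x, y, z axes, in that order (R = Rz(yaw) Ry(pitch) Rx(roll)).
In Python, from bench import r gives the robot as it stands.
- The arm moves only by the shell command python3 -m jog 'ROWS' [FORCE]. ROWS is JSON, a list of rows, each a list of 5 numbers: the shift along the tool's x, y, z in m, then the turn about the tool's z in rad, then the opening, from 0 (shut) to 1 (fully open). A call has 1 to 20 rows; each row is the pose to reach, as a shift and turn from the pose measured when the call began, along the tool's axes at that moment; what a row does not reach only later rows make up. A row lasts 1/10 s, in which the tool goes at most 50 mm and 8.59 degrees, less where a joint would pass 70% of its speed; a pose out of reach is approached as far as the arm can. A call with a gripper value outside its range is refused whole. The fingers move at their own pace and stop on an object; FORCE is the grip in N (left out, the last holds). Time passes only in rows, so rows that repeat a pose let the fingers close. It gives the time, the measured TCP pose, the force and the opening at its end, in the units of the state.
- r.sense(): the state, without advancing time (a new reading comes with each control period).
- r.snapshot(name): name is "scene" or "side" or "wrist"; returns a dict with "pixels" (384x512x3 uint8, red, green, blue), "K" (3x3 intrinsics, pixels), "k1" (the pictures are not rectified: a ray, as slopes to the right and down, at radius r is drawn at 1 + k1 r^2 times it, then the intrinsics apply), "R" (3x3) and "t" (3): a world point X has camera coordinates R X + t. Camera axes: x right, y down, z forward; pixel columns grow to the right and rows downward; lengths in mm; the calibration is good to about 2 mm. A picture is of the moment at which its call begins. There is no depth.
- r.hand_in(): hands the job in, once; it reports no verdict.
The state is a dict: "time": time; "joint_pos": joint angles; "qd": joint speeds; "joint_efforts": joint torques, N m; "tool_pos": TCP position; "tcp_rot": TCP orientation; "ft_force": force on the tool from outside, world axes, zero at the start; "wrist_torque": the same for the moment, N m; "finger_gap": finger opening in mm.
Only numpy, scipy, OpenCV 4.12 (cv2) and the standard library are available. Lean on these libraries where they do the work, as an engineer would, in place of code of your own. Each camera call takes 0.05 s, during which the arm holds its last target.

## Working session

There is one attempt and no reset: what is moved stays moved. The work goes in short steps, Python scripts to look and compute and a shell command to move; the robot and the scene stay as the last step left them, time stands still between calls to the robot, and variables do not carry over. Pictures are saved under pics/ and viewed, and the job is handed in when it is done.

```bash
mkdir -p pics; ls; python3 - <<'E'
from bench import r
import cv2
s=r.sense();print(s)
for n in("scene","side","wrist"):
    d=r.snapshot(n);cv2.imwrite(f"pics/{n}0.png",d["pixels"][:,:,::-1]);print(n,d["K"],d["k1"],d["R"],d["t"])
E
```

```text
pics
{'time': 0.0, 'joint_pos': array([-6.92921502e+01,  7.51536554e+00,  8.53301029e+01, -2.97353529e-04,
        8.72607469e+01, -4.89308038e+00]), 'qd': array([-0.02720187, -0.065704  , -0.0357102 ,  0.04228109, -0.05832828,
       -0.00147669]), 'joint_efforts': array([-7.83723663e-04, -5.69404793e+01, -5.00550914e+01, -4.26127663e-04,
        1.48858828e-02,  2.52507715e-05]), 'tool_pos': array([ 259.08299073, -540.56944861,  230.23384724]), 'tcp_rot': array([-1.79894146e+02, -8.76390152e-03,  2.56009366e+01]), 'ft_force': array([ 0.19817263,  0.0472481 , -0.75621759]), 'wrist_torque': array([-0.05973829, -0.00057312, -0.04694387]), 'finger_gap': 84.94350834168014}
scene [[441.66707822   0.         249.44058229]
 [  0.         441.66707822 198.37620501]
 [  0.           0.           1.        ]] -0.13795115193000626 [[ 0.67995668  0.73324103  0.00406256]
 [ 0.38964703 -0.35662697 -0.84911271]
 [-0.62115546  0.57894283 -0.52819608]] [-374.31147734 -113.39772459 1632.48473445]
side [[445.44505737   0.         251.31069263]
 [  0.         445.44505737 194.66416326]
 [  0.           0.           1.        ]] -0.1667799560192413 [[-0.80926854 -0.58721341 -0.01627415]
 [-0.31265432  0.45400784 -0.83434055]
 [ 0.49732455 -0.67011737 -0.55100907]] [ 451.25127999  198.54611168 1421.68304175]
wrist [[270.9264809    0.         250.02453963]
 [  0.         270.9264809  187.08712223]
 [  0.           0.           1.        ]] -0.0027546465542570165 [[ 0.43260998 -0.90157952 -0.00172564]
 [-0.86992105 -0.41792036  0.26187771]
 [-0.23682476 -0.11178974 -0.96509952]] [-598.84610939  -34.90746431  378.46269873]
```

View pics/scene0.png

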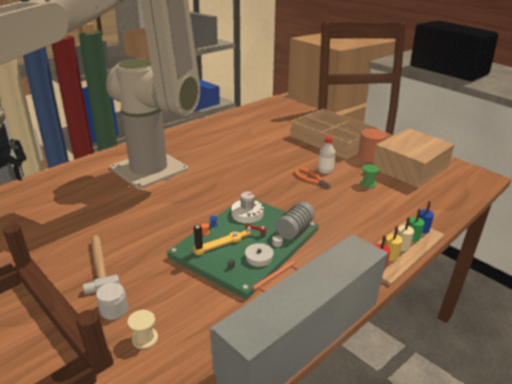

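View pics/side0.png

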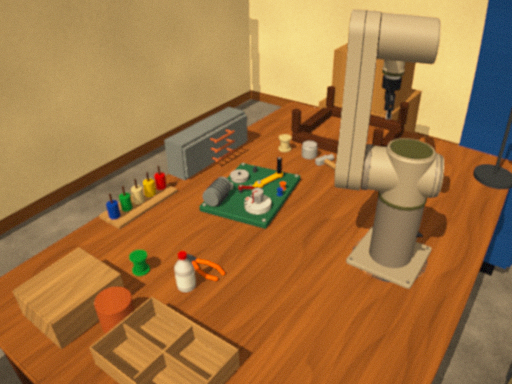

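View pics/wrist0.png

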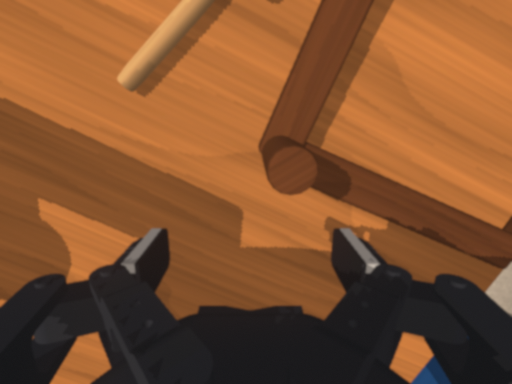

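The scene view shows the green plate around (245,245), roller at (198,237) and sleeve at (247,201). In the side view the roller is at (279,165) and the sleeve at (258,197). I'll zoom in and fit the plate from its green mask.

```bash
cat > h.py <<'E'
import numpy as np, cv2
from bench import r
def dist(d): return np.array([d["k1"],0,0,0,0.])
def ray(d,uv):
    K=np.array(d["K"]);p=(np.array(uv,float)-K[:2,2])/K[0,0]
    q=p.copy()
    for _ in range(30): q=p/(1+d["k1"]*(q@q))
    R=np.array(d["R"]);t=np.array(d["t"])
    return -R.T@t, R.T@np.r_[q,1]
def onz(d,uv,z):
    o,v=ray(d,uv); return o+v*(z-o[2])/v[2]
def tri(d1,u1,d2,u2):
    o1,a=ray(d1,u1);o2,b=ray(d2,u2);a/=np.linalg.norm(a);b/=np.linalg.norm(b)
    M=np.c_[a,-b];s=np.linalg.lstsq(M,o2-o1,rcond=None)[0]
    p,q=o1+s[0]*a,o2+s[1]*b
    return (p+q)/2,np.linalg.norm(p-q)
def proj(d,X):
    R=np.array(d["R"]);t=np.array(d["t"]);c=R@np.array(X,float)+t
    s=c[:2]/c[2];s=s*(1+d["k1"]*(s@s));K=np.array(d["K"]);return s*K[0,0]+K[:2,2]
E
python3 - <<'E'
from h import *
for n,(a,b,c,e) in {"scene":(160,180,330,300),"side":(190,140,310,235)}.items():
    d=r.snapshot(n);im=np.ascontiguousarray(d["pixels"][:,:,::-1])
    cr=cv2.resize(im[b:e,a:c],None,fx=4.6 if n=="scene" else 6,fy=4.6 if n=="scene" else 6,interpolation=cv2.INTER_CUBIC);cv2.imwrite(f"pics/{n}1.png",cr)
    h=cv2.cvtColor(im,cv2.COLOR_BGR2HSV)
    m=cv2.inRange(h,(60,80,20),(95,255,140));m[:, :]=m
    k=np.zeros_like(m);k[b:e,a:c]=255;m&=k
    cs=cv2.findContours(m,0,2)[0];cs=np.vstack([x for x in cs if cv2.contourArea(x)>60]);hull=cv2.convexHull(cs)
    ap=cv2.approxPolyDP(hull,3,True)[:,0];print(n,cv2.contourArea(hull))
    for p in ap: print(p,onz(d,p,25).round(1),onz(d,p,0).round(1))
E
```

```text
scene 2426.5
[275 264] [718.8 -66.4  25. ] [698.8 -44.7   0. ]
[246 292] [ 744.  -190.7   25. ] [ 724.8 -173.2    0. ]
[213 274] [ 640.8 -208.4   25. ] [ 618.2 -191.5    0. ]
[202 256] [ 566.1 -185.2   25. ] [ 540.9 -167.5    0. ]
[248 237] [586.6 -39.1  25. ] [562.1 -16.5   0. ]
side 3609.5
[298 177] [ 481.6 -216.6   25. ] [ 502.1 -252.7    0. ]
[265 227] [404.4 130.7  25. ] [422.8 103.9   0. ]
[201 209] [656.1 175.3  25. ] [681.2 149.7  -0. ]
[241 165] [ 730.4 -164.6   25. ] [ 757.5 -199.3    0. ]
```

```bash
ls pics
```

```text
scene0.png
scene1.png
side0.png
side1.png
wrist0.png
```

View pics/scene1.png

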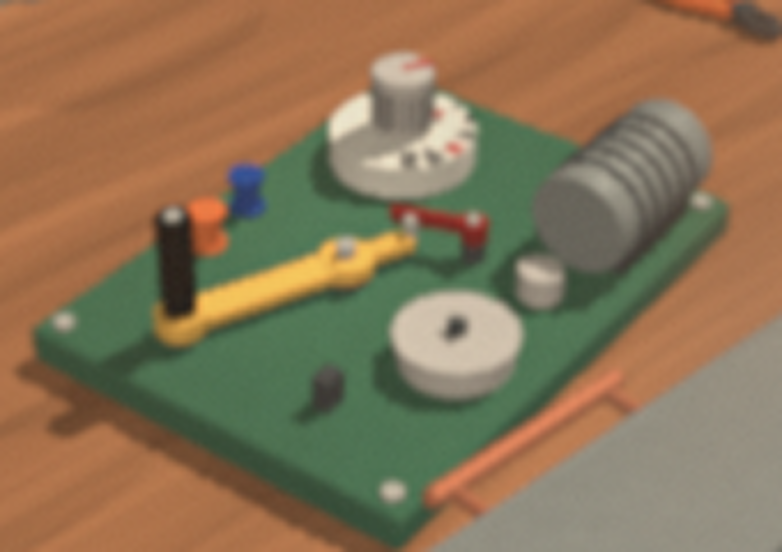

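View pics/side1.png

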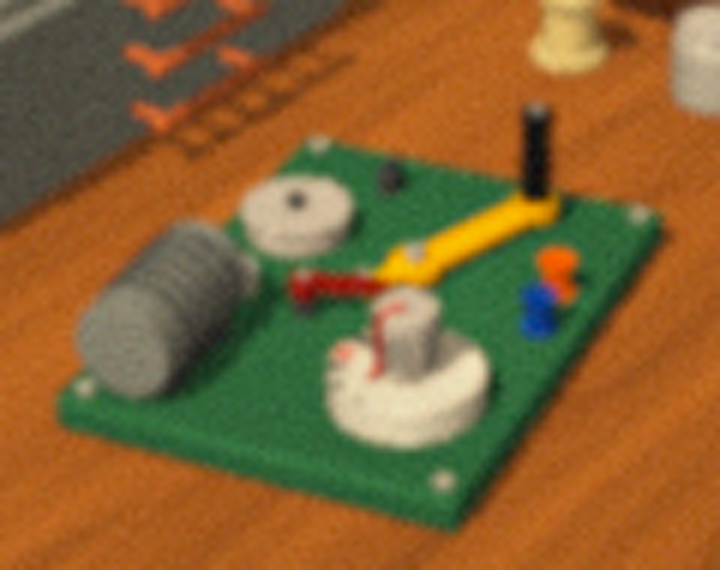

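```bash
python3 - <<'E'
from h import *
A=r.snapshot("scene");B=r.snapshot("side")
f=lambda c:np.array(c)/4.6+[160,180]-0.4
g=lambda c:np.array(c)/6+[190,140]-0.4
pts={"sleeve93":((403,70),(408,302)),"roller110":((173,215),(537,108)),"pivot":((346,247),(413,250)),
"screwFR25":((64,321),(638,213)),"screwRR":((393,491),(320,145)),"screwRL":((702,201),(85,388)),"bobA":((208,228),(558,275)),"bobB":((246,192),(540,311)),
"redrear pawl":((473,222),(302,288))}
P={}
for k,(a,b) in pts.items():
    P[k],e=tri(A,f(a),B,g(b));print(k,P[k].round(1),"gap",e.round(1))
for k,z in(("sleeve93",93),("roller110",110),("screwFR25",26),("screwRR",26),("screwRL",26)): print(k,onz(A,f(pts[k][0]),z).round(1),onz(B,g(pts[k][1]),z).round(1))
print("FL screw side",onz(B,g((443,482)),26).round(1))
x=P["screwRR"]-P["screwFR25"];print(np.degrees(np.arctan2(x[1],x[0])),np.linalg.norm(x))
y=P["screwRL"]-P["screwRR"];print(np.degrees(np.arctan2(-y[0],y[1])),np.linalg.norm(y))
v=P["roller110"]-P["pivot"];print("arm",np.hypot(*v[:2]),np.degrees(np.arctan2(v[1],v[0])))
for uv in((247,112),(167,143),(185,170),(248,135)): print("rack side z0/100",uv,onz(B,uv,0).round(),onz(B,uv,100).round())
E
```

```text
sleeve93 [499.7  38.2  91.9] gap 0.8
roller110 [ 549.5 -180.6  109.7] gap 2.4
pivot [572.8 -72.8  46.6] gap 4.2
screwFR25 [ 494.8 -225.1   25.9] gap 3.1
screwRR [ 729.1 -178.6   25.1] gap 2.5
screwRL [666.2 145.7  25. ] gap 3.4
bobA [ 488.9 -113.7   36. ] gap 1.7
bobB [475.  -71.9  35.9] gap 2.8
redrear pawl [604.9   2.6  45.4] gap 5.6
sleeve93 [500.6  36.8  93. ] [499.  40.  93.]
roller110 [ 548.6 -181.3  110. ] [ 549.6 -178.7  110. ]
screwFR25 [ 493.3 -225.8   26. ] [ 495.4 -223.2   26. ]
screwRR [ 728.8 -180.    26. ] [ 728.9 -176.3   26. ]
screwRL [665.9 143.3  26. ] [666.7 147.6  26. ]
FL screw side [431.1 101.6  26. ]
11.233690390690153 238.82932566695237
10.970226486606881 330.27862715007234
arm 110.27396129442518 -102.20831390713012
rack side z0/100 (247, 112) [1084. -686.    0.] [ 942. -496.  100.]
rack side z0/100 (167, 143) [1182. -170.    0.] [1029.  -35.  100.]
rack side z0/100 (185, 170) [931. -30.   0.] [804.  91. 100.]
rack side z0/100 (248, 135) [ 909. -456.    0.] [ 785. -291.  100.]
```

```bash
python3 - <<'E'
from h import *
A=r.snapshot("scene");B=r.snapshot("side")
f=lambda c:np.array(c)/4.6+[160,180]-0.4
g=lambda c:np.array(c)/6+[190,140]-0.4
ang=lambda a,b:np.degrees(np.arctan2(*(b-a)[:2][::-1]))-11.1
print("index scene top",ang(onz(A,f((403,70)),93),onz(A,f((430,61)),93)))
print("index side top",ang(onz(B,g((408,302)),93),onz(B,g((384,311)),93)))
c=np.array([499.3,39.5,48])
for n,D,F,q in(("scene redA",A,f,(438,114)),("scene redB",A,f,(455,148)),("side red",B,g,(342,353)),("side vertical",B,g,(377,345))):
  z=70 if "vert" in n else 48
  p=onz(D,F(q),z);print(n,p.round(),ang(c,p),np.hypot(*(p-c)[:2]))
print("glue",onz(A,(327,172),0).round(),onz(B,(186,288),0).round())
d=r.snapshot("wrist");s=r.sense()
print("cam centre",-np.array(d["R"]).T@d["t"],s["tool_pos"])
E
```

```text
index scene top 68.9948720174974
index side top 58.331028669424875
scene redA [503.  66.  48.] 71.58863777606514 26.88794542336496
scene redB [539.  46.  48.] -1.1967801051395206 40.63180998405702
side red [540.  53.  48.] 7.203398297821719 42.43176886126954
side vertical [508.  60.  70.] 56.928188776988456 22.22079594031252
glue [468. 464.   0.] [447. 486.   0.]
cam centre [ 318.41629556 -512.41690026  374.22768465] [ 259.24395736 -541.09499237  231.28014883]
```

```bash
python3 -m jog '[[0.029,-0.026,0,-0.1,1],[0.058,-0.052,0,-0.2,1],[0.088,-0.079,0,-0.3,1],[0.117,-0.105,0,-0.4,1],[0.146,-0.131,0,-0.5,1],[0.175,-0.157,0,-0.6,1],[0.204,-0.184,0,-0.7,1],[0.234,-0.210,0,-0.8,1],[0.263,-0.236,0,-0.9,1],[0.292,-0.262,0,-1.0,1],[0.321,-0.288,0,-1.1,1],[0.350,-0.315,0,-1.2,1],[0.380,-0.341,0,-1.3,1],[0.409,-0.367,0,-1.4,1],[0.438,-0.393,0,-1.5,1],[0.467,-0.420,0,-1.6,1],[0.467,-0.420,0,-1.65,1],[0.467,-0.420,0,-1.65,1],[0.467,-0.420,0,-1.65,1]]' 40
python3 - <<'E'
from h import *
d=r.snapshot("wrist");cv2.imwrite("pics/w1.png",d["pixels"][:,:,::-1]);print(r.sense())
for n,X in(("sleeve93",(499,39.5,93)),("roller",(549.5,-180.5,110))): print(n,proj(d,X))
E
```

```text
time: 2.4
tool_pos: [498.8, 39.2, 231.3]
tcp_rot: [-180.0, 0.0, 120.0]
ft_force: [0.3, 0.8, -0.5]
finger_gap: 85.6
{'time': 2.45, 'joint_pos': array([-1.40573874e+00, -8.12979721e+00,  1.00807250e+02, -9.21689350e-03,
        8.73246999e+01, -3.14160479e+01]), 'qd': array([-0.60294135, -0.30081068,  0.1152926 ,  0.00153496,  0.09010347,
       -0.21587985]), 'joint_efforts': array([ 6.14838917e-01, -4.24758554e+01, -5.01612103e+01,  4.46650980e-02,
       -5.93778212e-03, -3.35288944e-02]), 'tool_pos': array([498.81277562,  38.91606394, 231.30671803]), 'tcp_rot': array([-1.79993364e+02,  6.73529766e-03,  1.20010740e+02]), 'ft_force': array([-0.36905865,  0.08750702, -0.66345385]), 'wrist_torque': array([-0.08890446,  0.00178109, -0.01722837]), 'finger_gap': 85.2927791458974}
sleeve93 [250.71885195 178.08543724]
roller [195.84932876 354.15824932]
```

View pics/w1.png

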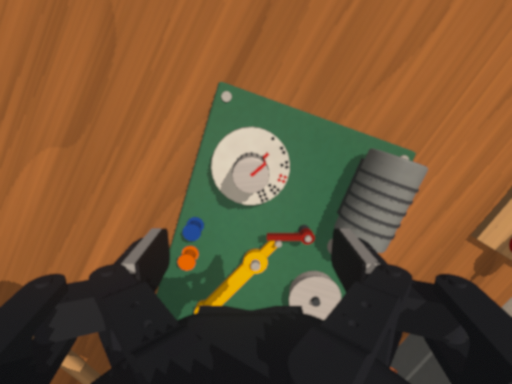

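Wrist view: white dial is centred at about (251,167), the sleeve top at (251,174), with the red index running to (268,154). I'll measure the dial and index.

```bash
python3 - <<'E'
from h import *
d=r.snapshot("wrist");im=d["pixels"][:,:,::-1].copy()
cv2.imwrite("pics/w1c.png",cv2.resize(im[110:225,190:310],None,fx=5,fy=5,interpolation=cv2.INTER_CUBIC))
h=cv2.cvtColor(im,cv2.COLOR_BGR2HSV)
g=cv2.inRange(h,(40,80,20),(95,255,200));
m=cv2.bitwise_not(g);k=np.zeros_like(m);cv2.circle(k,(251,167),52,255,-1);m&=k
m=cv2.morphologyEx(m,cv2.MORPH_OPEN,np.ones((5,5)))
c=max(cv2.findContours(m,0,1)[0],key=cv2.contourArea)
W=np.array([onz(d,p,48)[:2] for p in c[:,0]])
W=W
(cc,rad)=cv2.minEnclosingCircle(W.astype(np.float32));print("dial enclosing",cc,rad,"ellipse",cv2.fitEllipse(W.astype(np.float32)))
red=(cv2.inRange(h,(0,110,90),(9,255,255))|cv2.inRange(h,(168,110,90),(180,255,255)))&k
n,l,st,ce=cv2.connectedComponentsWithStats(red)
for i in range(1,n):
  if st[i,4]>3:
    print(st[i],ce[i].round(1),onz(d,ce[i],48).round(1),onz(d,ce[i],93).round(1))
    if st[i,4]>20:
      ys,xs=np.nonzero(l==i);Q=np.array([onz(d,p,93)[:2] for p in zip(xs,ys)]);v=cv2.fitLine(Q.astype(np.float32),2,0,.01,.01).ravel();print("dir winder",np.degrees(np.arctan2(v[1],v[0]))-11.1)
E
```

```text
dial enclosing (496.6855163574219, 41.58482360839844) 50.44882583618164 ellipse ((496.652587890625, 41.62118911743164), (98.737548828125, 99.48390197753906), 11.405710220336914)
[251 153  18  23  95] [260.  165.5] [506.3  49.3  48. ] [500.6  55.8  93. ]
dir winder 74.05786
[280 174   2   3   6] [280.5 175. ] [534.2  51.8  48. ] [524.7  57.9  93. ]
[284 176   3   2   6] [285.  176.5] [540.  53.  48.] [529.7  58.9  93. ]
[278 178   3   3   6] [278.8 179.2] [535.2  46.3  48. ] [525.6  53.2  93. ]
[282 180   3   3   7] [283.  180.7] [540.7  47.2  48. ] [530.3  54.   93. ]
```

View pics/w1c.png

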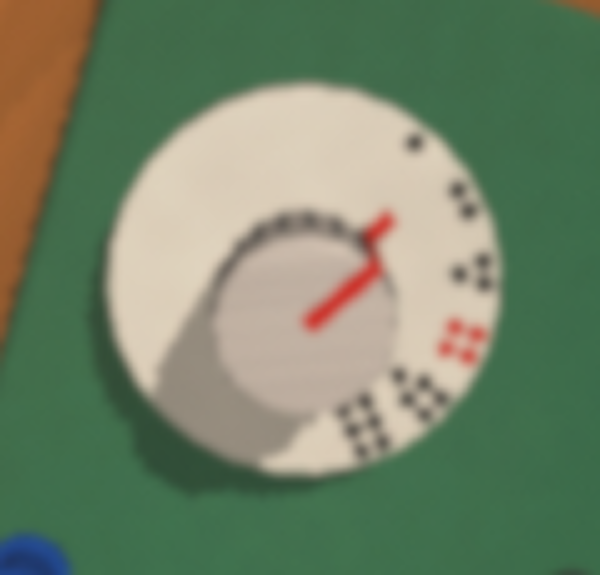

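```bash
python3 - <<'E'
from h import *
d=r.snapshot("wrist")
F=lambda q:(np.array(q)+.5)/5-.5+[190,110]
def a(p,q,z): 
  P,Q=onz(d,F(p),z),onz(d,F(q),z);return P.round(1),Q.round(1),np.degrees(np.arctan2(Q[1]-P[1],Q[0]-P[0]))-11.1
print("top line",a((308,325),(378,265),93))
print("topcentre",onz(d,F((306,325)),93))
c=np.array([496.7,41.6])
for n,p,z in(("one",(414,142),48),("two",(462,200),48),("three",(476,273),48),("skirt tip",(390,217),51),("skirt tip48",(390,217),48),("skirt 55",(390,217),55)):
  P=onz(d,F(p),z)[:2]-c;print(n,np.degrees(np.arctan2(P[1],P[0]))-11.1,np.hypot(*P))
E
```

```text
top line (array([497.6,  42.5,  93. ]), array([503.8,  61.1,  93. ]), np.float64(60.2190974591334))
topcentre [497.20482852  42.33155884  93.        ]
one 71.69052459805424 43.90670942041348
two 47.79266546239287 43.86452195046813
three 23.496310441259787 42.51521002506324
skirt tip 58.76549602574644 27.307896036045367
skirt tip48 57.8241068822099 27.190405420150284
skirt 55 60.00768065629425 27.475900574810893
```

```bash
python3 -m jog '[[0.003,0,0.02,0,1],[0.003,0,0.05,0,1],[0.003,0,0.08,0,1],[0.003,0,0.11,0,1],[0.003,0,0.135,0,1],[0.003,0,0.155,0,1],[0.003,0,0.167,0,1],[0.003,0,0.173,0,1],[0.003,0,0.173,0,1],[0.003,0,0.173,0,0.4],[0.003,0,0.173,0,0.3],[0.003,0,0.173,0,0.3],[0.003,0,0.173,0,0.3],[0.003,0,0.173,0,0.3],[0.003,0,0.173,0,0.3],[0.003,0,0.173,0,0.3],[0.003,0,0.173,0,0.3]]' 30
```

```text
time: 4.25
tool_pos: [498.0, 41.2, 59.4]
tcp_rot: [179.9, 0.1, 120.0]
ft_force: [-2.9, -1.2, 6.5]
finger_gap: 39.2
```

```bash
python3 -m jog '[[0,0,0,0.1,0.3],[0,0,0,0.2,0.3],[0,0,0,0.3,0.3],[0,0,0,0.4,0.3],[0,0,0,0.5,0.3],[0,0,0,0.6,0.3],[0,0,0,0.7,0.3],[0,0,0,0.8,0.3],[0,0,0,0.9,0.3],[0,0,0,0.98,0.3],[0,0,0,1.03,0.3],[0,0,0,1.05,0.3],[0,0,0,1.05,0.3],[0,0,0,1.05,0.3]]' 40
python3 - <<'E'
from h import *
print(r.sense()["wrist_torque"])
for n in("wrist","side"):
  d=r.snapshot(n);im=d["pixels"][:,:,::-1]
  if n=="side": im=cv2.resize(im[140:235,190:310],None,fx=6,fy=6,interpolation=cv2.INTER_CUBIC)
  cv2.imwrite(f"pics/{n}2.png",im)
E
```

```text
time: 5.65
tool_pos: [497.4, 41.2, 59.5]
tcp_rot: [180.0, 0.0, 59.9]
ft_force: [-4.2, -0.3, 5.3]
finger_gap: 38.7
[-0.07131622  0.93921212 -0.09466989]
```

View pics/wrist2.png

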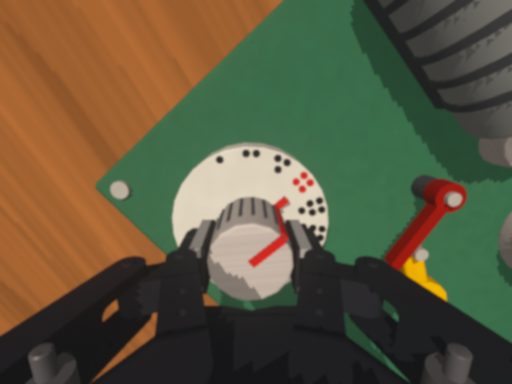

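View pics/side2.png

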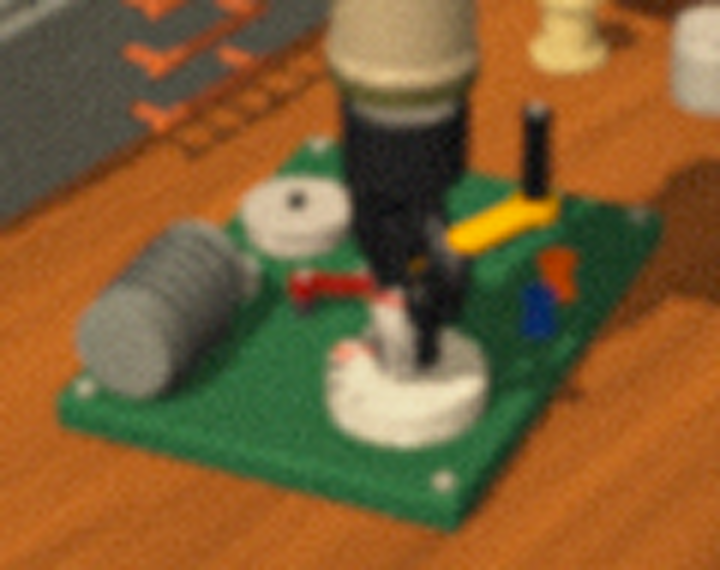

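The index top line runs (252,265)→(287,238) and the four red dots are around (302,182). I'll measure the angles.

```bash
python3 - <<'E'
from h import *
d=r.snapshot("wrist")
def a(p,q,z): 
  P,Q=onz(d,p,z),onz(d,q,z);return P.round(1),np.degrees(np.arctan2(Q[1]-P[1],Q[0]-P[0]))-11.1
print("top line",a((252,265),(287,238),93),"skirt",onz(d,(285,201),51))
c=onz(d,(250,219),48);print("dial c guess",c)
for z in (48,51,55):
  P=onz(d,(285,202),z)-[497,41.5,z];print("skirt",z,np.degrees(np.arctan2(P[1],P[0]))-11.1,np.hypot(*P[:2]))
P=onz(d,(302.5,182),48)-[497,41.5,48];print("four",np.degrees(np.arctan2(P[1],P[0]))-11.1)
E
```

```text
top line (array([497.6,  40.6,  93. ]), np.float64(-0.154115260980765)) skirt [523.03915158  45.30508874  51.        ]
dial c guess [498.96307368  44.75386952  48.        ]
skirt 48 -6.200690937560981 25.696433549636318
skirt 51 -3.8851399471322523 25.953357993868398
skirt 55 -0.8749241448234581 26.360272173831078
four 0.06411734135311065
```

Index reads 0° off the four-dot mark. I'll let go and see where it settles.

```bash
python3 -m jog '[[0,0,0,0,0.7],[0,0,0,0,0.9],[0,0,0,0,0.9],[0,0,0,0,0.9],[0,0,0,0,0.9],[0,0,0,0,0.9]]'
python3 - <<'E'
from h import *
d=r.snapshot("wrist");im=d["pixels"][:,:,::-1]
cv2.imwrite("pics/w3.png",cv2.resize(im[130:310,150:350],None,fx=3,fy=3,interpolation=cv2.INTER_CUBIC))
E
```

```text
time: 6.4
tool_pos: [497.4, 41.2, 59.5]
tcp_rot: [180.0, 0.0, 59.9]
ft_force: [-0.1, -0.4, -0.7]
finger_gap: 77.0
```

View pics/w3.png

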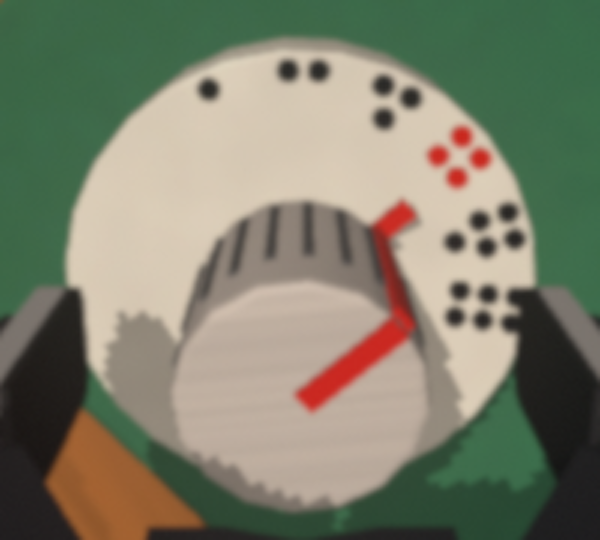

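```bash
python3 - <<'E'
from h import *
d=r.snapshot("wrist");im=d["pixels"][:,:,::-1].copy()
F=lambda q:(np.array(q)+.5)/3-.5+[150,130]
def a(p,q,z): 
  P,Q=onz(d,F(p),z),onz(d,F(q),z);return P.round(1),Q.round(1),np.degrees(np.arctan2(Q[1]-P[1],Q[0]-P[0]))-11.1
print("top",a((305,400),(402,328),93))
for z in(49,52,55,58): print("skirt",z,a((378,236),(410,208),z))
dots={"1":(208,89),"2":(303,70),"3":(392,101),"4":(459,157),"5":(486,232)}
for c in((497,41.5),(498,42.5),(497.5,40.5)):
  print(c,[round(float(np.degrees(np.arctan2(*(onz(d,F(p),48)[:2]-c)[::-1]))-11.1),1) for p in dots.values()])
W=np.array([onz(d,F(p),48)[:2] for p in dots.values()]);print(W.round(1))
E
```

```text
top (array([497.9,  41.6,  93. ]), array([516.2,  44.8,  93. ]), np.float64(-1.3212628161516164))
skirt 49 (array([516. ,  43.3,  49. ]), array([524.3,  45.3,  49. ]), np.float64(2.340403857585377))
skirt 52 (array([516.2,  44.4,  52. ]), array([524.4,  46.3,  52. ]), np.float64(2.340403857585324))
skirt 55 (array([516.5,  45.5,  55. ]), array([524.5,  47.4,  55. ]), np.float64(2.3404038575852297))
skirt 58 (array([516.8,  46.6,  58. ]), array([524.6,  48.4,  58. ]), np.float64(2.3404038575854607))
(497, 41.5) [72.5, 48.2, 24.1, -0.0, -23.9]
(498, 42.5) [73.6, 48.7, 23.8, -1.2, -25.7]
(497.5, 40.5) [73.2, 49.4, 25.6, 1.5, -22.6]
[[502.   85.5]
 [519.5  79.5]
 [531.4  65.8]
 [537.5  49.4]
 [535.1  32.8]]
```

Released; the index stays within ±2° of four. Next I go up and over to above the roller.

```bash
python3 -m jog '[[0,0,-0.03,0,0.9],[0,0,-0.07,0,0.9],[0,0,-0.11,0,0.9],[-0.015,0.014,-0.13,-0.03,0.9],[-0.04,0.038,-0.13,-0.08,0.9],[-0.065,0.061,-0.13,-0.13,0.9],[-0.09,0.085,-0.13,-0.18,0.9],[-0.115,0.108,-0.13,-0.23,0.9],[-0.140,0.132,-0.13,-0.28,0.9],[-0.158,0.149,-0.13,-0.31,0.9],[-0.166,0.156,-0.13,-0.32,0.9],[-0.166,0.156,-0.13,-0.32,0.9],[-0.166,0.156,-0.13,-0.32,0.9]]'
python3 - <<'E'
from h import *
for n in("wrist","side"):
  d=r.snapshot(n);im=d["pixels"][:,:,::-1]
  cv2.imwrite(f"pics/{n}4.png",im)
  if n=="side": cv2.imwrite(f"pics/{n}4.png",cv2.resize(im[120:235,190:310],None,fx=5,fy=5,interpolation=cv2.INTER_CUBIC))
  print(proj(d,(549.5,-180.5,110)),proj(d,(549.5,-180.5,85)))
E
```

```text
time: 7.8
tool_pos: [549.1, -179.7, 189.4]
tcp_rot: [-180.0, -0.0, 78.2]
ft_force: [-0.6, 0.2, -0.2]
finger_gap: 77.0
[251.33391782 194.39250756] [251.23292014 186.79493133]
[279.36677712 157.43255195] [279.25972879 162.95449507]
```

View pics/wrist4.png

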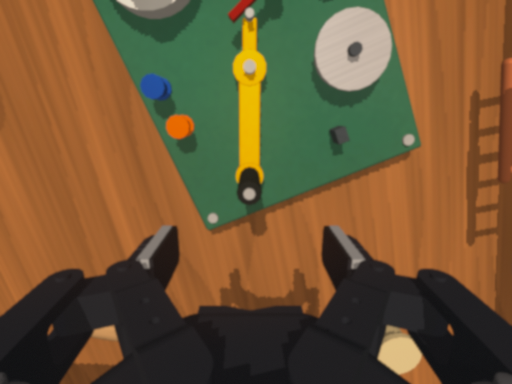

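View pics/side4.png

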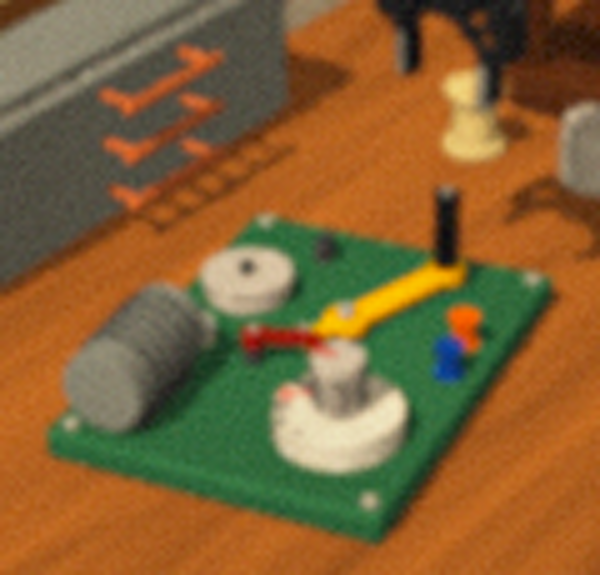

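Wrist view: the roller is at (249,193) against a predicted (251,194), and the arm lies along the tool's x with the pivot at (249,67). The aim is good, so I descend and pinch.

```bash
python3 -m jog '[[0,0,0.03,0,0.9],[0,0,0.06,0,0.9],[0,0,0.085,0,0.9],[0,0,0.105,0,0.9],[0,0,0.118,0,0.9],[0,0,0.123,0,0.9],[0,0,0.123,0,0.9],[0,0,0.123,0,0.6],[0,0,0.123,0,0.4],[0,0,0.123,0,0.3],[0,0,0.123,0,0.2],[0,0,0.123,0,0.15],[0,0,0.123,0,0.15],[0,0,0.123,0,0.15],[0,0,0.123,0,0.15],[0,0,0.123,0,0.15]]' 40
```

```text
time: 9.5
tool_pos: [549.0, -179.5, 67.4]
tcp_rot: [-180.0, 0.0, 78.3]
ft_force: [-5.1, 1.0, 6.9]
finger_gap: 20.9
```

```bash
python3 -m jog '[[0.0001,0.0044,0,-0.04,0.15],[0.0004,0.0088,0,-0.08,0.15],[0.0014,0.0175,0,-0.16,0.15],[0.0032,0.0261,0,-0.24,0.15],[0.0056,0.0346,0,-0.32,0.15],[0.0087,0.0428,0,-0.40,0.15],[0.0124,0.0508,0,-0.48,0.15],[0.0157,0.0566,0,-0.54,0.15],[0.0192,0.0621,0,-0.60,0.15],[0.0224,0.0666,0,-0.65,0.15],[0.0245,0.0692,0,-0.68,0.15],[0.0259,0.0709,0,-0.70,0.15],[0.0259,0.0709,0,-0.70,0.15],[0.0259,0.0709,0,-0.70,0.15]]' 40
python3 - <<'E'
from h import *
s=r.sense();print(s["tool_pos"],s["ft_force"],s["wrist_torque"])
for n in("wrist","side"):
  d=r.snapshot(n);im=d["pixels"][:,:,::-1]
  if n=="side": im=cv2.resize(im[120:235,190:310],None,fx=5,fy=5,interpolation=cv2.INTER_CUBIC)
  cv2.imwrite(f"pics/{n}5.png",im)
E
```

```text
time: 10.9
tool_pos: [622.7, -168.6, 67.4]
tcp_rot: [-179.9, -0.1, 118.4]
ft_force: [-5.8, 0.2, 4.4]
finger_gap: 21.2
[ 622.66595874 -168.60038402   67.41179997] [-5.80124644  0.20019456  4.40161681] [ 0.04341515  0.88451717 -0.39495572]
```

View pics/wrist5.png

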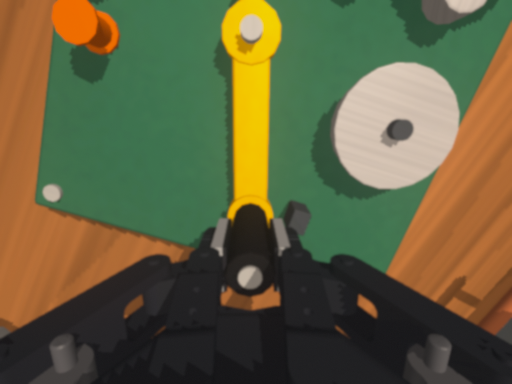

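View pics/side5.png

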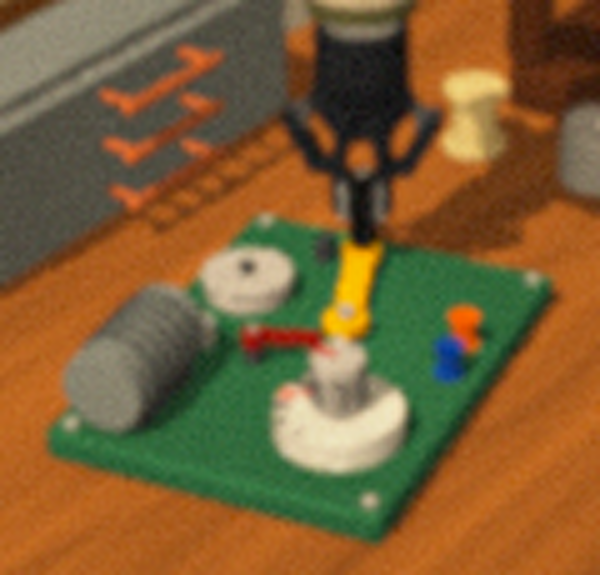

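The arm is back at about 0.70 rad (bar vertical from (251,30) to (250,215)), with a small gap to the stop post at (297,217). I'll advance a few more mm.

```bash
python3 -m jog '[[0,0.002,0,-0.018,0.15],[0,0.0035,0,-0.032,0.15],[0.0001,0.0045,0,-0.04,0.15],[0.0001,0.0045,0,-0.04,0.15],[0.0001,0.0045,0,-0.04,0.15]]' 40
python3 - <<'E'
from h import *
s=r.sense();print(s["tool_pos"],s["ft_force"],s["wrist_torque"])
d=r.snapshot("wrist");cv2.imwrite("pics/w6.png",d["pixels"][:,:,::-1])
P=onz(d,(251,28),46)[:2];print("pivot",P)
im=d["pixels"][:,:,::-1];h=cv2.cvtColor(im.copy(),cv2.COLOR_BGR2HSV);m=cv2.inRange(h,(20,150,120),(32,255,255))
L=[]
for y in range(80,180,4):
  x=np.nonzero(m[y])[0];L.append(onz(d,(x.mean(),y),42)[:2])
v=cv2.fitLine(np.array(L,np.float32),2,0,.01,.01).ravel();a=np.degrees(np.arctan2(v[1],v[0]));print("arm deg",a, "rel", [(x-(-101.8)) for x in (a,a-180)])
E
```

```text
time: 11.5
tool_pos: [626.0, -166.7, 67.4]
tcp_rot: [-179.8, -0.1, 120.6]
ft_force: [-5.4, -1.1, 3.0]
finger_gap: 21.1
[ 626.03096841 -166.66099853   67.40587508] [-5.42293723 -1.14568905  3.02953597] [-0.11947656  0.61208678 -0.48202502]
pivot [569.30227444 -70.76105227]
arm deg -59.8975 rel [np.float32(41.902504), np.float32(-138.09749)]
```

View pics/w6.png

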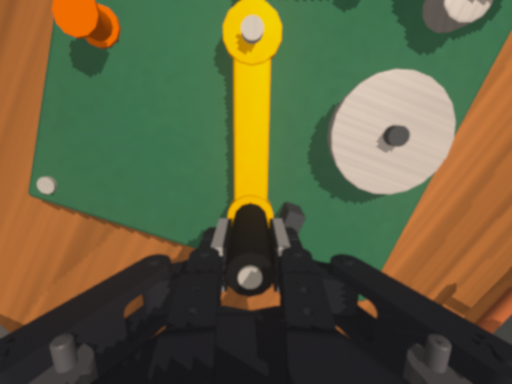

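```bash
python3 -m jog '[[0,0.0008,0,-0.007,0.15],[0,0.0015,0,-0.014,0.15],[0,0.0015,0,-0.014,0.15],[0,0.0015,0,-0.014,0.15]]' 40
python3 - <<'E'
from h import *
s=r.sense();print(s["tool_pos"],s["ft_force"],s["wrist_torque"])
A=r.snapshot("scene");cv2.imwrite("pics/s7.png",cv2.resize(A["pixels"][170:350,70:330,::-1],None,fx=3,fy=3,interpolation=cv2.INTER_CUBIC))
B=r.snapshot("side");cv2.imwrite("pics/d7.png",cv2.resize(B["pixels"][120:235,190:350,::-1],None,fx=5,fy=5,interpolation=cv2.INTER_CUBIC))
E
```

```text
time: 11.95
tool_pos: [627.1, -166.0, 67.5]
tcp_rot: [-179.8, -0.1, 121.4]
ft_force: [-5.4, -0.9, 2.4]
finger_gap: 20.8
[ 627.14661769 -166.0189463    67.45420345] [-5.40684411 -0.94739656  2.39386786] [-0.14632023  0.58828896 -0.45367592]
```

View pics/s7.png

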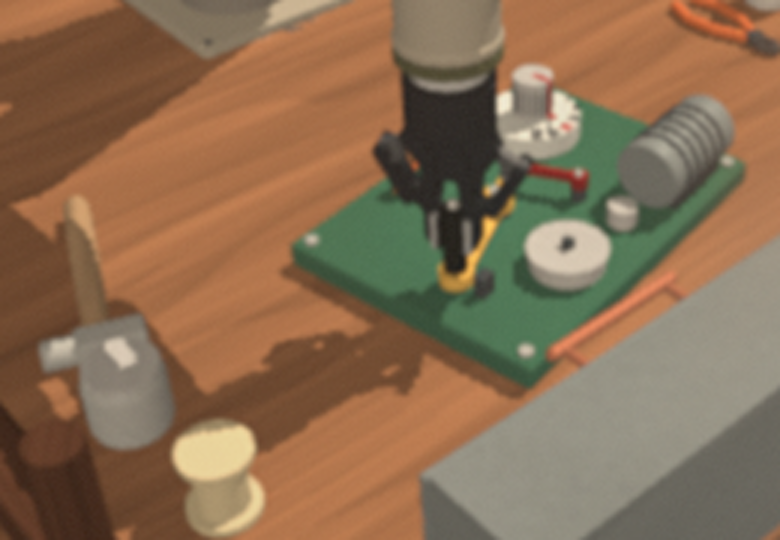

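View pics/d7.png

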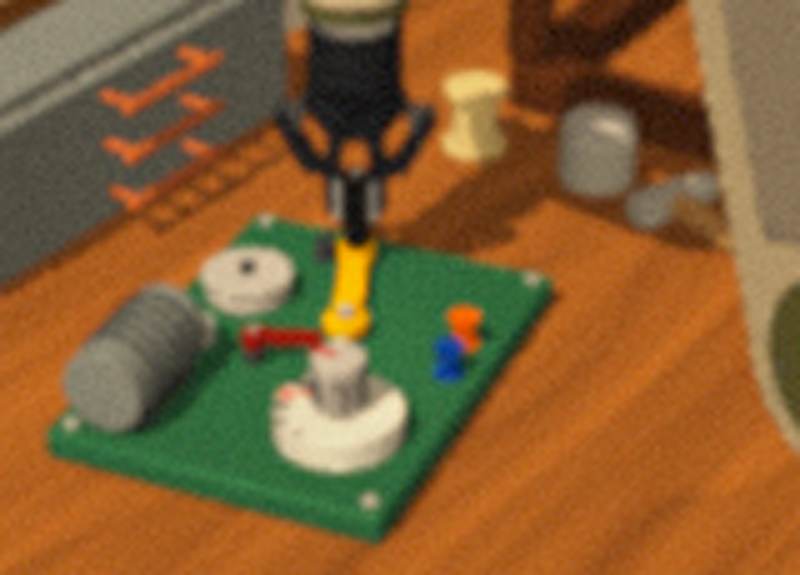

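The bobbins, pawl, tin, hammer, cream reel and nippers look where they were, and the sleeve index points at the red dots. Handing in.

```bash
python3 - <<'E'
from bench import r
print(r.hand_in())
s=r.sense();print(s["time"],s["tool_pos"],s["ft_force"],s["finger_gap"])
E
```

```text
the job is handed in; nothing more can be done
None
the job is handed in; nothing more can be done
```

The sleeve is on the four-dot mark, and the gripper is holding the tensioner arm close to its end stop. I handed the job in at about 12 s of the 48 s allowed.

- **Sleeve:** With the tensioner at rest, I gripped the sleeve and turned it 60° clockwise, then let go. Afterwards its index read within about 2° of the four red dots: -1.3° from the line on top, +2.3° from the mark lower down. I did not measure it again after moving the tensioner, but in the last pictures it still points at the red dots.
- **Tensioner:** I pinched the roller and swung it round the pivot, past the click. The arm measured about 0.73 rad in the wrist picture. I then moved it on about 1.5 mm, to about 0.74 rad going by the tool pose. The stop is at 0.75 and the pawl clicks in at 0.50, so the pawl should carry nothing.
- **Bystanders:** In the last pictures, the things in view were where they had been. The glue bottle and green reel were outside those pictures, and the arm did not go near them.

Two readings did not match what the task gave:
- **Sleeve start:** The index began at about 60°, midway between one and two dots, rather than in a detent. I set the turn by the picture.
- **Holding force:** The wrist shows only about 5.5 N of force plus 0.45 Nm of torque, against about 9.5 N expected from the spring. About 5 N was already there after the pinch, before I pushed. I take it that the twist of the grip carries the rest of the spring load.

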